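Lid the canister and hold the vacuum pump on its valve

ROBOT

A 7-joint arm with a two-finger parallel gripper is mounted at the origin on the work surface. World frame = base frame: x ahead of the robot, y to its left, z up, the work surface at z = 0. Lengths are in m, angles in rad, forces in N, time in s.
With the tool pointing down it reaches from about 0.425 to 0.95 m from the base axis. Payload 4.7 kg.
Tool frame: the origin (TCP) lies at the very end of the fingers, on their centre line; the grasp point (between the pads) lies env.tcp_to_grasp behind it (env.tcp_to_grasp is the distance from the TCP to the grasp point, in m); z points along the fingers, y is the line along which they close (so a half turn about z gives the same grasp; the last joint's range is limited). The gripper opens to 87 mm and grips with 3 to 60 N. Pads are 19 mm wide; open, the fingers measure 117 mm over their backs; the gripper's body (75 mm by 190 mm) begins 51 mm behind the grasp point.
Start: joints at [-1.216, 0.469, -0.049, 1.532, 0.024, 1.141, -0.082], TCP at [0.253, 0.626, 0.223] pointing down, gripper open.
Joint ranges: [-2.59, 2.59], [-0.33, 1.99], [-1.39, 1.29], [0.1, 2.45], [-1.04, 4.18], [0.21, 1.99], [-2.66, 2.66]. Speed limits (rad/s): [2.57, 2.57, 3.14, 3.14, 3.14, 3.14, 3.14].

INTERFACE

Orientations are given as a rotation vector (axis times angle).
In Python, from rig import env, viewer, workorder gives the robot as it stands. The module is installed in compiled form; this text tells all that it offers.
- The arm moves only by the tool carry_out, never from a script. Its argument "moves" is a list of rows, each an object of numbers: "ax", "ay", "az": the turn, a rotation vector about the tool's x, y, z in degrees; "x", "y", "z": the shift along the tool's x, y, z in mm; "hand": the opening, from 0 (shut) to 1 (fully open). In form: [{"ax": .., "ay": .., "az": .., "x": .., "y": .., "z": .., "hand": ..}, ...]. A call has 1 to 12 rows; each row shifts and turns the commanded pose from where the row before left it, along the tool's axes as they then stand; what a row does not reach is not made up. A row lasts 1/10 s, in which the tool goes at most 50 mm and 8.59 degrees, less where a joint would pass 70% of its speed; a pose out of reach is approached as far as the arm can. A call with a gripper value outside its range is refused whole. The fingers move at their own pace and stop on an object; "force" is the grip in N (left out, the last holds). Time passes only in rows, so rows that do not move let the fingers close. It gives the time, the measured TCP pose, the force, the opening and the grip force at its end, in the units of the state.
- env.observe(): the state, without advancing time (a new reading comes with each control period).
- viewer.get_image(name): name is "scene" or "top"; returns a dict with "frame" (384x512x3 uint8, blue, green, red), "z_map" (384x512 float32, m along the optical axis (not along the pixel's ray), 0 where there is no reading), "fx", "fy", "cx", "cy" (pixels), "R" (3x3) and "t" (3): a world point X has camera coordinates R X + t. Camera axes: x right, y down, z forward; pixel columns grow to the right and rows downward; lengths in m; the calibration is good to about 2 mm. A picture is of the moment at which its call begins.
- workorder.close_job(): hands the job in; it is judged then, once.
The state is a dict: "t": time; "joint_pos": joint angles; "dq": joint speeds; "tau": joint torques, N m; "position": TCP position; "tcp_rot": TCP orientation; "ft_force": force on the tool from outside, world axes, zero at the start; "torque": the same for the moment, N m; "finger_gap": finger opening in m; "finger_force": force on a finger pad.
Only numpy, scipy, OpenCV 4.12 (cv2) and the standard library are available. Lean on these libraries where they do the work, as an engineer would, in place of code of your own. Each camera call takes 0.05 s, during which the arm holds its last target. There are 200 camera calls.

TASK

Set the lid on the glass canister so that it sits level and fully home on the rim, and let go of it; then take the hand vacuum pump from its leaning charging dock and hold it upright with its soft cup over the blue valve on top of the lid, pressed down lightly with about 6 N, as for drawing the air out. Finish while still holding the pump there: do not let go or put it down. Do not drop the lid or the pump, never press hard on the valve, and leave the canister and everything else on the worktop standing where it is.

Things in the scene. Friction and masses are not known exactly. Their poses are not given: they have to be found in the camera images.
- canister_rim (a point): Centre of the mouth of the loose, round glass canister, level with the top of its rim; z is the canister's axis, up. The canister is 120 mm outside diameter, 112 mm inside, 4 mm wall, 100 mm high, about 0.75 kg, with brown biscuits in its lower half.
- lid_knob (a point): Loose white round lid, 0.18 kg: centre of its grey round knob (valve housing, 40 mm diameter, 24 mm tall), half-way up, z up. Under the knob a flange 124 mm diameter, 6 mm thick, top face 12 mm below this point; under it a plug 108 mm diameter, 8 mm deep, chamfered, that enters the canister with 2 mm play all round. Seated, this point is 18 mm above the rim. It starts lying on its plug, knob up.
- lid_valve (a point): Centre of the flat top of the lid's knob, 12 mm above lid_knob; z up. A flat blue valve disc, 20 mm diameter, marks it; the pump's cup must cover the whole disc.
- pump_grip (a point): Loose white hand pump, 0.25 kg: grip point on its axis, 30 mm below the top, 140 mm above the face of the free cup. z: cup to top; x, y square to the flat sides. Body 42 mm square, from 90 mm below to 28 mm above this point; then a grey nose 33 mm and a blue bellows cup 32 mm diameter. It starts leaning in the dock on its body's shoulder; nose and cup (50 mm) are in the sleeve: draw it out along its axis.
- cup_face (a point): Centre of the lower face of the pump's cup (it moves with the cup); z along the pump's axis, towards the pump's top.
- cup (a joint): How far the cup is pressed in, m: 0 free, 0.010 fully squashed. It is a spring of 1 N per mm along the pump's axis, so 6 N is about 6 mm.
- dock: Fixed black charging dock: base plate 120 x 90 x 10 mm, origin under its centre, with a round sleeve (36 mm bore, 52 mm outside, 56 mm long) leaning 15 degrees towards its -x side; the sleeve's mouth is about 70 mm above the worktop. A thin flat cable leaves at its +x side.
- carton: Bystander: blue, yellow and purple carton lying flat, 90 x 200 x 62 mm high; origin under its centre.
- tin: Bystander: round blue-green tin, 104 mm diameter, 46 mm high; origin under its centre.
- jar: Bystander: amber spice jar with a black cap, 52 mm diameter, 95 mm high; origin under its centre.
- mug: Bystander: white mug, 82 mm diameter, 92 mm high, handle on its +y side; origin under its centre.
Mind the look-alikes: they are no part of the job. What is meant by the part that bears pump_grip is not black or turquoise, and is the larger of those in its own colour.

How it is judged:
By the outcome, as a careful person would: the job done as asked, in the order asked, and still so for the second after the job is handed in, while the arm keeps its last pose, push and grip.
It also fails if it takes over 69 s, if anything falls off the work surface, if the arm or the gripper's body presses on something with over 40 N, if the wrist force passes 120 N, or if a joint passes its speed limit or range.

## Working session

There is one attempt and no reset: what is moved stays moved. The work goes in short steps, Python scripts to look and compute and a tool call to move; the robot and the scene stay as the last step left them, time stands still between calls to the robot, and variables do not carry over. Pictures are saved under pics/ and viewed, at most 10 in all, crops included, and the job is handed in when it is done.

Besides the shell and the picture viewer there is one more tool, called after "Emit:" by a JSON object that holds its "api" and its "payload". carry_out: Moves the arm, as the interface text tells. Its arguments: {"type":"object","properties":{"moves":{"type":"array","items":{"type":"object","properties":{"ax":{"type":"number"},"ay":{"type":"number"},"az":{"type":"number"},"x":{"type":"number"},"y":{"type":"number"},"z":{"type":"number"},"hand":{"type":"number"}}}},"force":{"type":"number"}},"required":["moves"]}

```bash
mkdir -p pics; python3 - <<'E'
from rig import env, viewer
import cv2, pickle
print(env.observe(), env.tcp_to_grasp)
d={}
for n in("scene","top"):
    d[n]=viewer.get_image(n); cv2.imwrite(f"pics/{n}0.png",d[n]["frame"])
    print({k:v for k,v in d[n].items() if k not in("frame","z_map")})
pickle.dump(d,open("d0.pkl","wb"))
E
```

```text
{'t': 0.0, 'joint_pos': array([-1.21590686,  0.46945006, -0.04859307,  1.53369569,  0.02414986,
        1.14100617, -0.08231277]), 'dq': array([ 9.89434684e-04,  1.45306351e-03, -4.19558626e-05, -5.95302696e-04,
       -4.83141127e-04,  7.06212035e-04,  8.06047310e-04]), 'tau': array([-7.18903038e-05, -5.07981312e+01, -8.02929187e-02, -2.36143899e+01,
       -6.11716043e-02,  3.80716275e-02,  1.75572495e-04]), 'position': array([0.25252383, 0.62533274, 0.2214929 ]), 'tcp_rot': array([-5.99053754e-01, -3.08368374e+00,  3.07076559e-03]), 'ft_force': array([-0.21106842,  0.3615158 ,  0.01877096]), 'torque': array([ 0.02652724,  0.00851307, -0.01490588]), 'finger_force': 0.0, 'finger_gap': 0.0871041271701114} 0.0187
{'fx': 353.3781449698469, 'fy': 353.3781449698469, 'cx': 261.13476749456976, 'cy': 187.98738693570536, 'R': array([[-0.67819536,  0.73480355,  0.01071441],
       [ 0.5328304 ,  0.50171834, -0.68144733],
       [-0.50610553, -0.45644546, -0.73178872]]), 't': array([ 0.35178284, -0.20721085,  1.53870651])}
{'fx': 349.28451629155444, 'fy': 349.28451629155444, 'cx': 251.88121145826105, 'cy': 191.19008060995603, 'R': array([[ 4.18931867e-04, -9.99952014e-01, -9.78742716e-03],
       [-9.97697705e-01,  2.45804353e-04, -6.78176103e-02],
       [ 6.78167618e-02,  9.79330458e-03, -9.97649727e-01]]), 't': array([0.00778921, 0.53755518, 1.29088126])}
```

View pics/scene0.png

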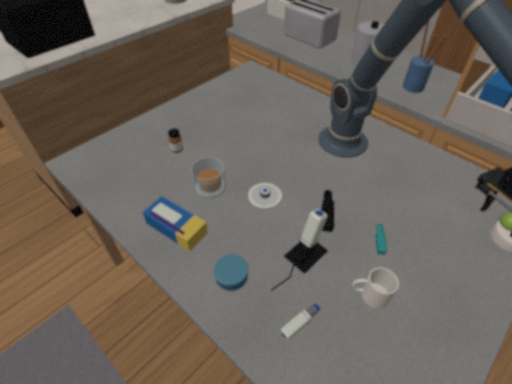

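View pics/top0.png

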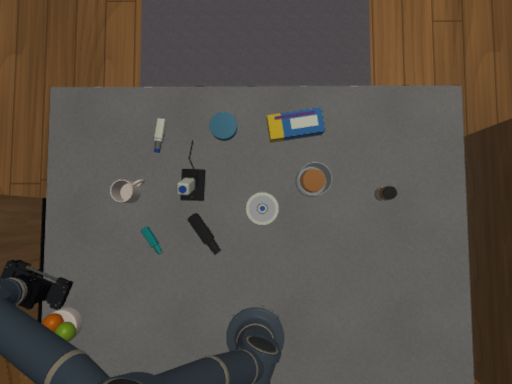

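```bash
cat > h.py <<'E'
import numpy as np, cv2
def cloud(im):
    z=im["z_map"].astype(float); v,u=np.mgrid[:z.shape[0],:z.shape[1]]
    c=np.stack([(u-im["cx"])/im["fx"]*z,(v-im["cy"])/im["fy"]*z,z],-1)
    w=(c-im["t"])@im["R"]; w[z==0]=np.nan; return w
def plane(im,uv,h):
    uv=np.atleast_2d(uv).astype(float)
    d=np.c_[(uv[:,0]-im["cx"])/im["fx"],(uv[:,1]-im["cy"])/im["fy"],np.ones(len(uv))]@im["R"]
    o=-im["R"].T@im["t"]; return o+d*((h-o[2])/d[:,2])[:,None]
def pix(im,X):
    c=np.atleast_2d(X)@im["R"].T+im["t"]; return np.c_[im["fx"]*c[:,0]/c[:,2]+im["cx"],im["fy"]*c[:,1]/c[:,2]+im["cy"]]
def ray2(a,ua,b,ub):
    P=lambda im:np.diag([1.,1,1])@np.array([[im["fx"],0,im["cx"]],[0,im["fy"],im["cy"]],[0,0,1]])@np.c_[im["R"],im["t"]]
    X=cv2.triangulatePoints(P(a),P(b),np.array(ua,float).reshape(2,1),np.array(ub,float).reshape(2,1)); return (X[:3]/X[3]).ravel()
def blob(m,x0,y0,x1,y1):
    "biggest contour in a window: centroid, area, points"
    k=np.zeros(m.shape,np.uint8); k[y0:y1,x0:x1]=m[y0:y1,x0:x1]
    cs=cv2.findContours(k,cv2.RETR_EXTERNAL,cv2.CHAIN_APPROX_NONE)[0]
    c=max(cs,key=cv2.contourArea); M=cv2.moments(c); return np.array([M["m10"],M["m01"]])/max(M["m00"],1e-9),M["m00"],c
E
python3 - <<'E'
import pickle; from h import *
d=pickle.load(open("d0.pkl","rb")); S,T=d["scene"],d["top"]
c=[cv2.resize(i["frame"][y:y+75,x:x+100],(400,300),interpolation=cv2.INTER_CUBIC) for i,x,y in((S,265,185),(T,150,150),(S,185,145),(T,245,150))]
cv2.imwrite("pics/crop.png",np.vstack([np.hstack(c[:2]),np.hstack(c[2:])]))
for n,im in d.items():
    w=cloud(im); hsv=cv2.cvtColor(im["frame"],cv2.COLOR_BGR2HSV)
    bl=((hsv[...,0]>100)&(hsv[...,0]<130)&(hsv[...,1]>120)).astype(np.uint8)*255
    wh=((hsv[...,1]<40)&(hsv[...,2]>165)).astype(np.uint8)*255
    B={"scene":((245,180,285,210),(295,200,335,250)),"top":((245,190,280,230),(172,172,200,200))}[n]
    for nm,b in zip(("valve/lid","pump"),B):
        for q,m in(("blue",bl),("white",wh)):
            try:
                p,a,cc=blob(m,*b); print(n,nm,q,p.round(2),a,cc.reshape(-1,2).min(0),cc.reshape(-1,2).max(0))
            except Exception as e: print(n,nm,q,e)
    # height profile
    x0,y0,x1,y1=B[1]; W=w[y0:y1,x0:x1].reshape(-1,3); Q=W[(W[:,2]>.09)]; print("pump cloud",len(Q),Q.mean(0),Q.max(0),Q.min(0))
    x0,y0,x1,y1=B[0]; W=w[y0:y1,x0:x1].reshape(-1,3)
    for lo,hi in((.008,.02),(.03,.05)):
        Q=W[(W[:,2]>lo)&(W[:,2]<hi)]; print("lid",lo,len(Q),np.r_[Q.min(0),Q.max(0)].round(3))
E
```

```text
scene valve/lid blue [0. 0.] 0.0 [264 190] [265 190]
scene valve/lid white [262.59 197.58] 88.0 [249 184] [280 206]
scene pump blue [319.33 212.57] 8.5 [317 211] [321 214]
scene pump white [312.88 219.22] 69.0 [306 212] [319 231]
pump cloud 556 [0.55633337 0.24373818 0.14835439] [0.58111594 0.261316   0.19030693] [0.51381765 0.21807952 0.09017943]
lid 0.008 565 [ 0.412 -0.086  0.008  0.534  0.038  0.02 ]
lid 0.03 87 [ 0.452 -0.044  0.03   0.494 -0.005  0.043]
top valve/lid blue [262. 208.] 8.0 [260 206] [264 210]
top valve/lid white [0. 0.] 0.0 [275 200] [275 200]
top pump blue [182.05 188.97] 28.5 [179 186] [185 192]
top pump white max() iterable argument is empty
pump cloud 263 [0.5434441  0.23091926 0.16302441] [0.57975266 0.25717272 0.19269558] [0.51423769 0.21390919 0.09018748]
lid 0.008 731 [ 0.411 -0.087  0.008  0.531  0.034  0.02 ]
lid 0.03 89 [ 0.456 -0.044  0.033  0.493 -0.011  0.044]
```

View pics/crop.png

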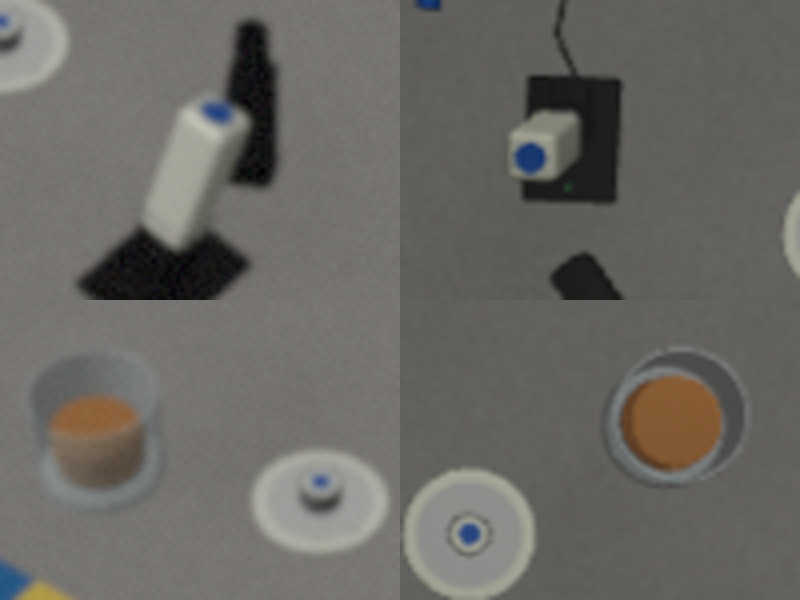

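```bash
python3 - <<'E'
import pickle; from h import *
d=pickle.load(open("d0.pkl","rb")); S,T=d["scene"],d["top"]
rng=np.random.default_rng(0)
dots={}
for n,im in d.items():
    hsv=cv2.cvtColor(im["frame"],cv2.COLOR_BGR2HSV)
    # saturation-weighted centroids of blue
    for nm,b in {"scene":{"valve":(256,183,273,196),"pump":(311,206,328,219)},"top":{"valve":(255,201,270,216),"pump":(174,181,191,197)}}[n].items():
        x0,y0,x1,y1=b; f=im["frame"][y0:y1,x0:x1].astype(float); w=np.clip(f[...,0]-f[...,2]-30,0,None)
        v,u=np.mgrid[y0:y1,x0:x1]; dots[n,nm]=np.array([(u*w).sum(),(v*w).sum()])/w.sum()
print(dots)
V=ray2(S,dots["scene","valve"],T,dots["top","valve"]); print("valve tri",V,"plane S,T",plane(S,dots["scene","valve"],.038),plane(T,dots["top","valve"],.038))
P=ray2(S,dots["scene","pump"],T,dots["top","pump"]); print("pump top tri",P, plane(S,dots["scene","pump"],P[2]),plane(T,dots["top","pump"],P[2]))
# canister
for n,im in d.items():
    w=cloud(im); k=(np.abs(w[...,0]-.56)<.12)&(np.abs(w[...,1]+.2)<.12)
    z=w[k][:,2]; print(n,"can z hist",np.histogram(z,np.arange(-.01,.13,.01))[0])
    Q=w[k&(w[...,2]>.085)&(w[...,2]<.115)]; 
    if len(Q)>10: print(" rim bbox",Q.min(0),Q.max(0),(Q.min(0)+Q.max(0))/2)
# pump faces
for n,im in d.items():
    w=cloud(im); k=(np.abs(w[...,0]-P[0])<.08)&(np.abs(w[...,1]-P[1])<.08)&(w[...,2]>.085)
    Q=w[k]
    for _ in range(3):
        best=None
        for i in range(400):
            a=Q[rng.choice(len(Q),3,0)]; nn=np.cross(a[1]-a[0],a[2]-a[0]); L=np.linalg.norm(nn)
            if L<1e-5: continue
            nn/=L; s=np.abs((Q-a[0])@nn)<.002
            if best is None or s.sum()>best.sum(): best=s
        if best.sum()<30: break
        R=Q[best]; c=R.mean(0); nn=np.linalg.svd(R-c)[2][2]; nn*=np.sign(nn@(-im["R"].T@im["t"]-c))
        print(n,"face n",nn.round(3),"c",c.round(3),best.sum(),"dist of P",((P-c)@nn).round(4)); Q=Q[~best]
# dock plate
dk=(T["frame"].max(2)<60).astype(np.uint8)*255
p,a,cc=blob(dk,175,165,210,205); X=plane(T,cc.reshape(-1,2),.01)[:,:2]; r=cv2.minAreaRect(X.astype(np.float32)); print("dock",r)
E
```

```text
{('scene', 'valve'): array([264.70984456, 189.88082902]), ('scene', 'pump'): array([319.00858369, 212.58476395]), ('top', 'valve'): array([262.00930233, 207.94651163]), ('top', 'pump'): array([182.12903226, 188.97235023])}
valve tri [ 0.47304442 -0.0279473   0.03533224] plane S,T [[ 0.47353409 -0.02458734  0.038     ]] [[ 0.47442403 -0.02964188  0.038     ]]
pump top tri [0.53273025 0.23694323 0.18195555] [[0.53152036 0.23825153 0.18195555]] [[0.53379038 0.23547097 0.18195555]]
scene can z hist [ 817 1056   68   57   77  110  281  120  132  119  146   47    0    0]
 rim bbox [ 0.51510617 -0.27000562  0.08516875] [ 0.63695048 -0.14847431  0.10429395] [ 0.57602832 -0.20923996  0.09473135]
top can z hist [1944 1104   80   31   38  146  374   32   40   30  101   43    0    0]
 rim bbox [ 0.51859509 -0.27229171  0.08547449] [ 0.63618582 -0.15494692  0.10477146] [ 0.57739045 -0.21361931  0.09512297]
scene face n [ 0.961 -0.041  0.273] c [0.566 0.238 0.138] 286 dist of P -0.0198
scene face n [0.07  0.997 0.011] c [0.55  0.259 0.137] 130 dist of P -0.0228
scene face n [-0.287 -0.045  0.957] c [0.532 0.239 0.185] 70 dist of P -0.0032
top face n [-0.029 -0.999  0.019] c [0.547 0.215 0.138] 69 dist of P -0.0204
top face n [ 0.96  -0.062  0.273] c [0.565 0.234 0.144] 67 dist of P -0.0203
top face n [-0.295  0.016  0.955] c [0.532 0.237 0.183] 68 dist of P -0.0013
dock ((0.5712927579879761, 0.2315509021282196), (0.08580022305250168, 0.1329190731048584), 88.60972595214844)
```

```bash
cat >> h.py <<'E'
from scipy.spatial.transform import Rotation as Ro
def frame(a,y):
    "tool R with z=-a, y closest to y"
    z=-np.array(a,float)/np.linalg.norm(a); y=np.array(y,float); y-=y@z*z; y/=np.linalg.norm(y); return np.c_[np.cross(y,z),y,z]
def delta(o,pos,R):
    R0=Ro.from_rotvec(o["tcp_rot"]).as_matrix()
    print("pos",o["position"].round(4),"F",o["ft_force"].round(2),"gap",round(o["finger_gap"],4),"t",o["t"])
    print("turn deg (old tool)",np.degrees(Ro.from_matrix(R0.T@R).as_rotvec()).round(2))
    e=np.array(pos)-o["position"]
    print("shift old axes mm",(R0.T@e*1e3).round(1)," new axes mm",(R.T@e*1e3).round(1))
E
python3 - <<'E'
from h import *; from rig import env
R=frame([0,0,1],[.05,1,0])
delta(env.observe(),[.473,-.027,.08],R)
E
```

```text
pos [0.2526 0.6254 0.2216] F [-0.39 -1.    0.05] gap 0.0871 t 0.1
turn deg (old tool) [-1.000e-01 -1.000e-02 -1.913e+01]
shift old axes mm [-448.7 -522.1  142.6]  new axes mm [-252.7 -640.6  141.6]
```

Emit:
{"api": "carry_out", "payload": {"moves": [{"az": -6.4}, {"az": -6.4}, {"az": -6.3}, {"x": -16, "y": -40}, {"x": -16, "y": -40}, {"x": -16, "y": -40}, {"x": -16, "y": -40}, {"x": -16, "y": -40}, {"x": -16, "y": -40}, {"x": -16, "y": -40}, {"x": -16, "y": -40}, {"x": -16, "y": -40}]}}

```text
schema error: expected keys ax, ay, az, x, y, z, hand
```

```bash
python3 - <<'E'
from h import *; from rig import env
R=frame([0,0,1],[.05,1,0])
delta(env.observe(),[.473,-.027,.08],R)
E
```

```text
pos [0.2526 0.6254 0.2216] F [-0.39 -1.    0.05] gap 0.0871 t 0.1
turn deg (old tool) [-1.000e-01 -1.000e-02 -1.913e+01]
shift old axes mm [-448.7 -522.1  142.6]  new axes mm [-252.7 -640.6  141.6]
```

All keys are needed in each row.

Emit:
{"api": "carry_out", "payload": {"moves": [{"ax": 0, "ay": 0, "az": -6.4, "x": 0, "y": 0, "z": 0, "hand": 1}, {"ax": 0, "ay": 0, "az": -6.4, "x": 0, "y": 0, "z": 0, "hand": 1}, {"ax": 0, "ay": 0, "az": -6.3, "x": 0, "y": 0, "z": 0, "hand": 1}, {"ax": 0, "ay": 0, "az": 0, "x": -16, "y": -40, "z": 0, "hand": 1}, {"ax": 0, "ay": 0, "az": 0, "x": -16, "y": -40, "z": 0, "hand": 1}, {"ax": 0, "ay": 0, "az": 0, "x": -16, "y": -40, "z": 0, "hand": 1}, {"ax": 0, "ay": 0, "az": 0, "x": -16, "y": -40, "z": 0, "hand": 1}, {"ax": 0, "ay": 0, "az": 0, "x": -16, "y": -40, "z": 0, "hand": 1}, {"ax": 0, "ay": 0, "az": 0, "x": -16, "y": -40, "z": 0, "hand": 1}, {"ax": 0, "ay": 0, "az": 0, "x": -16, "y": -40, "z": 0, "hand": 1}, {"ax": 0, "ay": 0, "az": 0, "x": -16, "y": -40, "z": 0, "hand": 1}]}}

```text
t: 1.2
position: [0.3645, 0.2979, 0.2223]
tcp_rot: [-0.079, -3.14, 0.0]
ft_force: [0.9, 0.3, 0.3]
finger_gap: 0.0871
finger_force: 0.0
```

```bash
python3 - <<'E'
from h import *; from rig import env
R=frame([0,0,1],[.05,1,0])
delta(env.observe(),[.473,-.027,.08],R)
E
```

```text
pos [0.3645 0.2979 0.2223] F [0.91 0.33 0.32] gap 0.0871 t 1.2
turn deg (old tool) [-0.01 -0.01 -0.02]
shift old axes mm [-124.7 -319.   142.4]  new axes mm [-124.5 -319.1  142.3]
```

Emit:
{"api": "carry_out", "payload": {"moves": [{"ax": 0, "ay": 0, "az": 0, "x": -16, "y": -40, "z": 0, "hand": 1}, {"ax": 0, "ay": 0, "az": 0, "x": -16, "y": -40, "z": 0, "hand": 1}, {"ax": 0, "ay": 0, "az": 0, "x": -16, "y": -40, "z": 0, "hand": 1}, {"ax": 0, "ay": 0, "az": 0, "x": -16, "y": -40, "z": 0, "hand": 1}, {"ax": 0, "ay": 0, "az": 0, "x": -16, "y": -40, "z": 20, "hand": 1}, {"ax": 0, "ay": 0, "az": 0, "x": -16, "y": -40, "z": 30, "hand": 1}, {"ax": 0, "ay": 0, "az": 0, "x": -16, "y": -40, "z": 30, "hand": 1}, {"ax": 0, "ay": 0, "az": 0, "x": -6, "y": -20, "z": 30, "hand": 1}, {"ax": 0, "ay": 0, "az": 0, "x": 0, "y": 0, "z": 30, "hand": 1}, {"ax": 0, "ay": 0, "az": 0, "x": 0, "y": 0, "z": 0, "hand": 1}]}}

```text
t: 2.2
position: [0.4626, -0.0028, 0.0822]
tcp_rot: [-0.082, -3.132, 0.002]
ft_force: [-0.7, 0.3, -0.3]
finger_gap: 0.0867
finger_force: 0.0
```

```bash
python3 - <<'E'
from h import *; from rig import env
R=frame([0,0,1],[.05,1,0])
delta(env.observe(),[.473,-.027,.0165],R)
E
```

```text
pos [ 0.4626 -0.0028  0.0822] F [-0.67  0.3  -0.33] gap 0.0867 t 2.2
turn deg (old tool) [-0.1  -0.49 -0.13]
shift old axes mm [-12.2 -23.5  65.6]  new axes mm [-11.6 -23.7  65.7]
```

Emit:
{"api": "carry_out", "payload": {"moves": [{"ax": 0, "ay": 0, "az": 0, "x": -6, "y": -12, "z": 0, "hand": 1}, {"ax": 0, "ay": -0.4, "az": 0, "x": -6, "y": -12, "z": 0, "hand": 1}, {"ax": 0, "ay": 0, "az": 0, "x": 0, "y": 0, "z": 20, "hand": 1}, {"ax": 0, "ay": 0, "az": 0, "x": 0, "y": 0, "z": 20, "hand": 1}, {"ax": 0, "ay": 0, "az": 0, "x": 0, "y": 0, "z": 10, "hand": 1}, {"ax": 0, "ay": 0, "az": 0, "x": 0, "y": 0, "z": 0, "hand": 1}]}}

```text
t: 2.8
position: [0.4765, -0.0263, 0.0351]
tcp_rot: [0.078, 3.135, -0.0]
ft_force: [-0.2, 0.4, 0.2]
finger_gap: 0.0872
finger_force: 0.0
```

```bash
python3 - <<'E'
from h import *; from rig import env
R=frame([0,0,1],[.05,1,0])
delta(env.observe(),[.473,-.027,.0165],R)
E
```

```text
pos [ 0.4765 -0.0263  0.0351] F [-0.23  0.44  0.2 ] gap 0.0872 t 2.8
turn deg (old tool) [ 0.    0.32 -0.01]
shift old axes mm [ 3.6 -0.9 18.6]  new axes mm [ 3.5 -0.9 18.6]
```

Emit:
{"api": "carry_out", "payload": {"force": 25, "moves": [{"ax": 0, "ay": 0.3, "az": 0, "x": 3.5, "y": -1, "z": 9, "hand": 1}, {"ax": 0, "ay": 0, "az": 0, "x": 0, "y": 0, "z": 9, "hand": 1}, {"ax": 0, "ay": 0, "az": 0, "x": 0, "y": 0, "z": 0, "hand": 1}, {"ax": 0, "ay": 0, "az": 0, "x": 0, "y": 0, "z": 0, "hand": 0.7}, {"ax": 0, "ay": 0, "az": 0, "x": 0, "y": 0, "z": 0, "hand": 0.55}, {"ax": 0, "ay": 0, "az": 0, "x": 0, "y": 0, "z": 0, "hand": 0.45}, {"ax": 0, "ay": 0, "az": 0, "x": 0, "y": 0, "z": 0, "hand": 0.3}, {"ax": 0, "ay": 0, "az": 0, "x": 0, "y": 0, "z": 0, "hand": 0.2}, {"ax": 0, "ay": 0, "az": 0, "x": 0, "y": 0, "z": 0, "hand": 0.2}, {"ax": 0, "ay": 0, "az": 0, "x": 0, "y": 0, "z": 0, "hand": 0.2}]}}

```text
t: 3.8
position: [0.4735, -0.0272, 0.0174]
tcp_rot: [0.079, 3.139, 0.0]
ft_force: [0.1, -0.4, 0.7]
finger_gap: 0.0394
finger_force: 25.1
```

Emit:
{"api": "carry_out", "payload": {"moves": [{"ax": 0, "ay": 0, "az": 0, "x": 0, "y": 0, "z": -10, "hand": 0.2}, {"ax": 0, "ay": 0, "az": 0, "x": 0, "y": 0, "z": -30, "hand": 0.2}, {"ax": 0, "ay": 0, "az": 0, "x": 0, "y": 0, "z": -40, "hand": 0.2}, {"ax": 0, "ay": 0, "az": 0, "x": 0, "y": 0, "z": -40, "hand": 0.2}, {"ax": 0, "ay": 0, "az": 0, "x": 0, "y": 0, "z": -15, "hand": 0.2}, {"ax": 0, "ay": 0, "az": 0, "x": -18, "y": -29, "z": 0, "hand": 0.2}, {"ax": 0, "ay": 0, "az": 0, "x": -20, "y": -30, "z": 0, "hand": 0.2}, {"ax": 0, "ay": 0, "az": 0, "x": -20, "y": -30, "z": 0, "hand": 0.2}, {"ax": 0, "ay": 0, "az": 0, "x": -20, "y": -30, "z": 0, "hand": 0.2}, {"ax": 0, "ay": 0, "az": 0, "x": -20, "y": -30, "z": 0, "hand": 0.2}, {"ax": 0, "ay": 0, "az": 0, "x": -15, "y": -30, "z": 0, "hand": 0.2}, {"ax": 0, "ay": 0, "az": 0, "x": 0, "y": 0, "z": 0, "hand": 0.2}]}}

```text
t: 5.0
position: [0.5774, -0.2176, 0.1531]
tcp_rot: [0.089, 3.137, -0.007]
ft_force: [-0.5, -0.4, -1.7]
finger_gap: 0.0398
finger_force: 25.0
```

```bash
python3 - <<'E'
from h import *; from rig import env, viewer
import pickle
d={n:viewer.get_image(n) for n in("scene","top")}; pickle.dump(d,open("d1.pkl","wb"))
R=frame([0,0,1],[.05,1,0])
delta(env.observe(),[.577,-.211,.147],R)
d0=pickle.load(open("d0.pkl","rb"))
def up(im):
    u,v=pix(im,[.577,-.211,.11])[0].astype(int); return cv2.resize(im["frame"][v-37:v+38,u-50:u+50],(400,300),interpolation=cv2.INTER_CUBIC),(u-50,v-37)
a=[up(x) for x in(d["scene"],d["top"],d0["scene"],d0["top"])]; print([i[1] for i in a])
cv2.imwrite("pics/c1.png",np.vstack([np.hstack([a[0][0],a[1][0]]),np.hstack([a[2][0],a[3][0]])]))
E
```

```text
pos [ 0.5764 -0.2122  0.1524] F [-0.8   0.68 -1.8 ] gap 0.0394 t 5.1
turn deg (old tool) [ 0.02  0.03 -0.12]
shift old axes mm [-0.5  1.2  5.4]  new axes mm [-0.5  1.2  5.4]
[(np.int64(157), np.int64(128)), (np.int64(264), np.int64(141)), (np.int64(157), np.int64(128)), (np.int64(264), np.int64(141))]
```

View pics/c1.png

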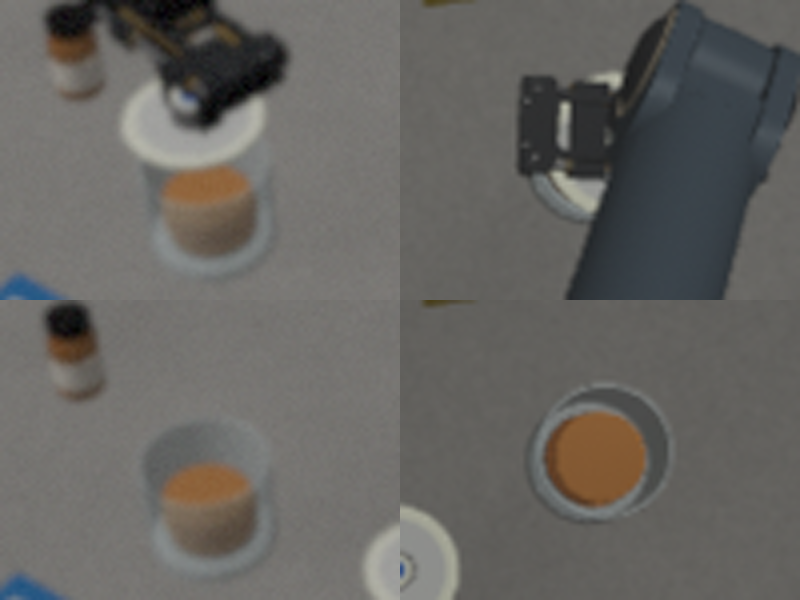

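```bash
cat >> h.py <<'E'
from scipy.optimize import least_squares
def circ(im,c,h,r,tol=.006,box=None,lo=40,hi=90,it=6):
    "circle of known radius r at height h near c, from Canny edges"
    g=cv2.resize(im["frame"],None,fx=4,fy=4,interpolation=cv2.INTER_CUBIC); g=cv2.GaussianBlur(g,(0,0),2.5)
    e=cv2.Canny(g,lo,hi); v,u=np.nonzero(e); X=plane(im,np.c_[(u+.5)/4-.5,(v+.5)/4-.5],h)[:,:2]
    c=np.array(c,float); tt=tol
    for i in range(it):
        k=np.abs(np.hypot(*(X-c).T)-r)<tt
        s=least_squares(lambda p:np.hypot(*(X[k]-p).T)-r,c,loss="soft_l1",f_scale=.001); c=s.x; tt=max(.0025,tt*.75)
    a=np.arctan2(*(X[k]-c).T[::-1]); H=np.histogram(a,np.linspace(-np.pi,np.pi,13))[0]
    return c.round(4),k.sum(),np.std(np.hypot(*(X[k]-c).T)-r).round(4),H
E
python3 - <<'E'
from h import *; import pickle
d0=pickle.load(open("d0.pkl","rb"));d1=pickle.load(open("d1.pkl","rb"))
for n in d0:
    print(n)
    for lo,hi in((15,30),(25,50)):
        print(" lid0",*circ(d0[n],[.473,-.027],.014,.062,lo=lo,hi=hi))
        print(" rim ",*circ(d0[n],[.577,-.211],.1,.060,lo=lo,hi=hi))
        print(" base",*circ(d0[n],[.577,-.211],.0,.060,lo=lo,hi=hi))
        print(" lid1",*circ(d1[n],[.577,-.211],.149,.062,lo=lo,hi=hi))
E
```

```text
scene
 lid0 [ 0.4745 -0.0248] 341 0.0008 [29 29 21 29 29 20 30 40 33 25 24 32]
 rim  [ 0.5687 -0.2076] 82 0.0013 [ 0  0  0  0  0  0 32 15 35  0  0  0]
 base [ 0.5767 -0.2153] 31 0.0013 [18  0  8  5  0  0  0  0  0  0  0  0]
 lid1 [ 0.5796 -0.2145] 250 0.0011 [ 0  0 10 27 31 22 33 37 33 25 24  8]
 lid0 [ 0.4742 -0.0251] 249 0.0008 [30 24 24 27 27 20 24  0 20 21  0 32]
 rim  [ 0.577 -0.211] 0 nan [0 0 0 0 0 0 0 0 0 0 0 0]
 base [ 0.577 -0.211] 0 nan [0 0 0 0 0 0 0 0 0 0 0 0]
 lid1 [ 0.5797 -0.2145] 215 0.0011 [ 0  0 10 26  1 17 33 37 33 25 24  9]
top
 lid0 [ 0.4743 -0.0293] 441 0.0005 [35 43 33 35 35 35 37 41 36 34 43 34]
 rim  [ 0.5776 -0.2084] 265 0.0012 [15 32 32 39 46 14  2  0  0 34 13 38]
 base [ 0.5771 -0.2104] 182 0.0011 [ 4 22 32 33 42 31 14  4  0  0  0  0]
 lid1 [ 0.5765 -0.2112] 155 0.001 [ 0  0  0  0  6 30 34 17  0 27 26 15]
 lid0 [ 0.4743 -0.0293] 441 0.0005 [35 43 33 35 35 35 37 41 36 34 43 34]
 rim  [ 0.5728 -0.2125] 168 0.001 [ 0  0  0  0 44 35 35 15 31  7  0  1]
 base [ 0.5776 -0.2103] 181 0.0012 [ 8 24 32 35 42 28 12  0  0  0  0  0]
 lid1 [ 0.5766 -0.2117] 114 0.0009 [ 0  0  0  0  6 18 31 14  0 14 22  9]
  ret = _var(a, axis=axis, dtype=dtype, out=out, ddof=ddof,
  arrmean = um.true_divide(arrmean, div, out=arrmean,
  ret = ret.dtype.type(ret / rcount)
```

```bash
python3 - <<'E'
from h import *; import pickle
d0=pickle.load(open("d0.pkl","rb"))
for n,im in d0.items():
    w=cloud(im); k=(np.hypot(w[...,0]-.577,w[...,1]+.211)<.072)
    for lo in(.085,.09,.095):
        Q=w[k&(w[...,2]>lo)&(w[...,2]<.107)][:,:2]
        s=least_squares(lambda p:np.hypot(*(Q-p[:2]).T)-p[2],[.577,-.211,.058],loss="soft_l1",f_scale=.002)
        a=np.arctan2(*(Q-s.x[:2]).T[::-1]); print(n,lo,s.x.round(4),len(Q),np.histogram(a,np.linspace(-np.pi,np.pi,13))[0])
    hsv=cv2.cvtColor(im["frame"],cv2.COLOR_BGR2HSV); m=((hsv[...,0]<16)&(hsv[...,1]>110)&(hsv[...,2]>100)&k).astype(np.uint8)*255
    zz=np.nanmedian(w[...,2][m>0]); v,u=np.nonzero(m); X=plane(im,np.c_[u,v],zz)[:,:2]; print(" biscuit z",zz,X.min(0),X.max(0),(X.min(0)+X.max(0))/2,len(X),cv2.minEnclosingCircle(X.astype(np.float32)))
g=d0["top"]["frame"][155:205,285:345]; g=cv2.normalize(g,None,0,255,cv2.NORM_MINMAX)
s=d0["scene"]["frame"][150:205,180:240]; 
cv2.imwrite("pics/c2.png",np.hstack([cv2.resize(g,(400,333),interpolation=cv2.INTER_NEAREST),cv2.resize(cv2.normalize(s,None,0,255,cv2.NORM_MINMAX)[:50],(400,333),interpolation=cv2.INTER_NEAREST)]))
E
```

```text
scene 0.085 [ 0.5762 -0.2094  0.0578] 256 [24 26 26 24  8 13 27 31 27 22 10 18]
scene 0.09 [ 0.5762 -0.2094  0.0579] 193 [20 18 18 17  8 10 20 22 20 16 10 14]
scene 0.095 [ 0.5764 -0.2094  0.0579] 138 [15 10 12 13  7  9 16 13 14 11  7 11]
 biscuit z 0.053662732483314456 [ 0.54096231 -0.25081801] [ 0.60263425 -0.19434308] [ 0.57179828 -0.22258055] 136 ((0.5723685026168823, -0.21932019293308258), 0.03408494591712952)
top 0.085 [ 0.5764 -0.2128  0.0576] 162 [10 14 16 18 17 15 13  9 11 13 15 11]
top 0.09 [ 0.5765 -0.213   0.0577] 144 [ 9 14 12 15 15 12 12  9 11 12 13 10]
top 0.095 [ 0.5767 -0.2133  0.0578] 114 [10 12 10  9 11  8  9  8 10  8 10  9]
 biscuit z 0.05209630557469051 [ 0.53589311 -0.25599539] [ 0.61662186 -0.17196947] [ 0.57625748 -0.21398243] 405 ((0.577678382396698, -0.2141447812318802), 0.04358961805701256)
```

View pics/c2.png

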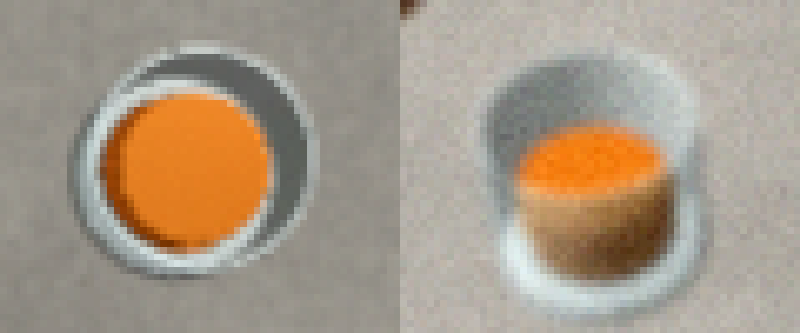

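Emit:
{"api": "carry_out", "payload": {"moves": [{"ax": 0, "ay": 0, "az": 0, "x": 0.6, "y": 0.6, "z": 10, "hand": 0.2}, {"ax": 0, "ay": 0, "az": 0, "x": 0, "y": 0, "z": 0, "hand": 0.2}, {"ax": 0, "ay": 0, "az": 0, "x": 0, "y": 0, "z": 0, "hand": 0.2}]}}

```text
t: 5.4
position: [0.576, -0.2096, 0.142]
tcp_rot: [0.077, 3.14, 0.001]
ft_force: [0.0, -0.0, -1.5]
finger_gap: 0.0394
finger_force: 25.0
```

```bash
python3 - <<'E'
from h import *; from rig import env, viewer
import pickle
o=env.observe(); d={n:viewer.get_image(n) for n in("scene","top")}; pickle.dump(d,open("d2.pkl","wb"))
R=frame([0,0,1],[.05,1,0])
delta(o,[.5757,-.2115,.1344],R)
h=o["position"][2]-.0174+.014
for n in d:
    print(n,*circ(d[n],[.577,-.211],h,.062,lo=15,hi=30))
    w=cloud(d[n]); hsv=cv2.cvtColor(d[n]["frame"],cv2.COLOR_BGR2HSV)
    k=(np.hypot(w[...,0]-.577,w[...,1]+.211)<.055)&(np.abs(w[...,2]-h)<.012)&(hsv[...,2]>110)
    Q=w[k]; A=np.c_[Q[:,:2]-Q[:,:2].mean(0),np.ones(len(Q))]; s=np.linalg.lstsq(A,Q[:,2],rcond=None)[0]; print(" plane slopes deg",np.degrees(s[:2]),"h",s[2],h,len(Q))
E
```

```text
pos [ 0.576  -0.2096  0.142 ] F [ 0.01 -0.   -1.5 ] gap 0.0394 t 5.4
turn deg (old tool) [0.06 0.02 0.07]
shift old axes mm [ 0.2 -1.9  7.6]  new axes mm [ 0.2 -1.9  7.6]
scene [ 0.5791 -0.2058] 267 0.0011 [ 4  0  7 29 32 28 34 41 32 25 27  8]
 plane slopes deg [-0.16698069  0.01300806] h 0.1390066906255777 0.13863012127636548 306
top [ 0.5773 -0.2127] 178 0.0011 [ 0  0  0  0  3 28 41 24  0 17 47 18]
 plane slopes deg [-0.6499787  -1.96924529] h 0.137730509551591 0.13863012127636548 64
```

Emit:
{"api": "carry_out", "payload": {"moves": [{"ax": 0, "ay": 0, "az": 0, "x": 0.7, "y": -2, "z": 6, "hand": 0.2}, {"ax": 0, "ay": 0, "az": 0, "x": 0, "y": 0, "z": 8, "hand": 0.2}, {"ax": 0, "ay": 0, "az": 0, "x": 0, "y": 0, "z": 7, "hand": 0.2}, {"ax": 0, "ay": 0, "az": 0, "x": 0, "y": 0, "z": 0, "hand": 0.2}, {"ax": 0, "ay": 0, "az": 0, "x": 0, "y": 0, "z": 0, "hand": 0.2}]}}

```text
t: 6.0
position: [0.5756, -0.213, 0.1211]
tcp_rot: [0.079, 3.14, 0.0]
ft_force: [0.2, 0.0, -0.8]
finger_gap: 0.0396
finger_force: 25.0
```

Emit:
{"api": "carry_out", "payload": {"moves": [{"ax": 0, "ay": 0, "az": 0, "x": 0, "y": 1.2, "z": 0, "hand": 0.2}, {"ax": 0, "ay": 0, "az": 0, "x": 0, "y": 0, "z": 2, "hand": 0.2}, {"ax": 0, "ay": 0, "az": 0, "x": 0, "y": 0, "z": 2, "hand": 0.2}, {"ax": 0, "ay": 0, "az": 0, "x": 0, "y": 0, "z": 1, "hand": 0.2}, {"ax": 0, "ay": 0, "az": 0, "x": 0, "y": 0, "z": 0, "hand": 0.2}]}}

```text
t: 6.5
position: [0.5757, -0.2118, 0.1163]
tcp_rot: [0.079, 3.139, 0.0]
ft_force: [0.6, 0.5, -1.8]
finger_gap: 0.0398
finger_force: 25.0
```

Emit:
{"api": "carry_out", "payload": {"moves": [{"ax": 0, "ay": 0, "az": 0, "x": 0, "y": 0, "z": 1.5, "hand": 0.2}, {"ax": 0, "ay": 0, "az": 0, "x": 0, "y": 0, "z": 1.5, "hand": 0.2}, {"ax": 0, "ay": 0, "az": 0, "x": 0, "y": 0, "z": 0, "hand": 0.2}]}}

```text
t: 6.8
position: [0.5757, -0.2118, 0.1133]
tcp_rot: [0.079, 3.139, 0.0]
ft_force: [0.4, 0.8, -1.4]
finger_gap: 0.0394
finger_force: 25.0
```

Force still only the lid's weight: the plug is inside.

Emit:
{"api": "carry_out", "payload": {"moves": [{"ax": 0, "ay": 0, "az": 0, "x": 0, "y": 0, "z": 1.5, "hand": 0.2}, {"ax": 0, "ay": 0, "az": 0, "x": 0, "y": 0, "z": 1.5, "hand": 0.2}, {"ax": 0, "ay": 0, "az": 0, "x": 0, "y": 0, "z": 0.8, "hand": 0.2}, {"ax": 0, "ay": 0, "az": 0, "x": 0, "y": 0, "z": 0, "hand": 0.2}]}}

```text
t: 7.2
position: [0.5764, -0.2123, 0.1099]
tcp_rot: [0.079, 3.138, -0.001]
ft_force: [2.1, -1.3, -1.7]
finger_gap: 0.039
finger_force: 25.0
```

Emit:
{"api": "carry_out", "payload": {"moves": [{"ax": 0, "ay": 0, "az": 0, "x": 0, "y": 0, "z": 0.6, "hand": 0.2}, {"ax": 0, "ay": 0, "az": 0, "x": 0, "y": 0, "z": 0.4, "hand": 0.2}, {"ax": 0, "ay": 0, "az": 0, "x": 0, "y": 0, "z": 0, "hand": 0.2}]}}

```text
t: 7.5
position: [0.5764, -0.2123, 0.1094]
tcp_rot: [0.08, 3.137, -0.001]
ft_force: [1.2, -3.0, 2.5]
finger_gap: 0.0392
finger_force: 25.0
```

Emit:
{"api": "carry_out", "payload": {"force": 5, "moves": [{"ax": 0, "ay": 0, "az": 0, "x": 0, "y": 0, "z": 0, "hand": 0.2}, {"ax": 0, "ay": 0, "az": 0, "x": 0, "y": 0, "z": 0, "hand": 0.5}, {"ax": 0, "ay": 0, "az": 0, "x": 0, "y": 0, "z": 0, "hand": 0.7}, {"ax": 0, "ay": 0, "az": 0, "x": 0, "y": 0, "z": 0, "hand": 1}, {"ax": 0, "ay": 0, "az": 0, "x": 0, "y": 0, "z": 0, "hand": 1}, {"ax": 0, "ay": 0, "az": 0, "x": 0, "y": 0, "z": -10, "hand": 1}, {"ax": 0, "ay": 0, "az": 0, "x": 0, "y": 0, "z": -30, "hand": 1}, {"ax": 0, "ay": 0, "az": 0, "x": 0, "y": 0, "z": -40, "hand": 1}, {"ax": 0, "ay": 0, "az": 0, "x": 0, "y": 0, "z": -40, "hand": 1}, {"ax": 0, "ay": 0, "az": 0, "x": 0, "y": 20, "z": -20, "hand": 1}, {"ax": 0, "ay": 0, "az": 0, "x": 0, "y": 40, "z": 0, "hand": 1}, {"ax": 0, "ay": 0, "az": 0, "x": 0, "y": 40, "z": 0, "hand": 1}]}}

```text
t: 8.7
position: [0.5809, -0.1117, 0.2507]
tcp_rot: [0.083, 3.136, -0.0]
ft_force: [0.1, 1.3, -0.5]
finger_gap: 0.0867
finger_force: 0.0
```

Emit:
{"api": "carry_out", "payload": {"moves": [{"ax": 0, "ay": 0, "az": 0, "x": 0, "y": 40, "z": 0, "hand": 1}, {"ax": 0, "ay": 0, "az": 0, "x": 0, "y": 40, "z": 0, "hand": 1}, {"ax": 0, "ay": 0, "az": 0, "x": 0, "y": 40, "z": 0, "hand": 1}, {"ax": 0, "ay": 0, "az": 0, "x": 0, "y": 0, "z": 0, "hand": 1}]}}

```text
t: 9.1
position: [0.5867, 0.016, 0.2492]
tcp_rot: [0.062, 3.139, 0.006]
ft_force: [0.5, 0.0, -0.9]
finger_gap: 0.0866
finger_force: 0.0
```

```bash
python3 - <<'E'
from h import *; from rig import env, viewer
import pickle
d={n:viewer.get_image(n) for n in("scene","top")}; pickle.dump(d,open("d3.pkl","wb"))
for n in d:
    w=cloud(d[n]); hsv=cv2.cvtColor(d[n]["frame"],cv2.COLOR_BGR2HSV); h=.106
    print(n,*circ(d[n],[.577,-.211],h,.062,lo=15,hi=30))
    r=np.hypot(w[...,0]-.577,w[...,1]+.211); k=(r<.055)&(r>.027)&(np.abs(w[...,2]-h)<.012)
    Q=w[k]; A=np.c_[Q[:,:2]-Q[:,:2].mean(0),np.ones(len(Q))]; s=np.linalg.lstsq(A,Q[:,2],rcond=None)[0]; print(" slopes deg",np.degrees(s[:2]),"h",s[2],len(Q))
    f=d[n]["frame"].astype(float); u,v=pix(d[n],[.577,-.211,.13])[0].astype(int); W=np.clip(f[v-7:v+8,u-7:u+8,0]-f[v-7:v+8,u-7:u+8,2]-30,0,None); vv,uu=np.mgrid[v-7:v+8,u-7:u+8]
    print(" valve",plane(d[n],[(uu*W).sum()/W.sum(),(vv*W).sum()/W.sum()],.13), W.sum())
    u,v=pix(d[n],[.577,-.211,.08])[0].astype(int); c=cv2.resize(d[n]["frame"][v-37:v+38,u-50:u+50],(400,300),interpolation=cv2.INTER_CUBIC); L=c if n=="scene" else np.hstack([L,c])
cv2.imwrite("pics/c3.png",L)
a=np.array([-.2585,.0135,.966]); P=np.array([.533,.237,.183]); g=P-.03*a
R=frame(a,[.05,1,0]); delta(env.observe(),g-.0187*a+.10*a,R)
E
```

```text
scene [ 0.5789 -0.2085] 282 0.0009 [ 8  0 15 16 23 26 34 40 39 34 27 20]
 slopes deg [-0.19427702  0.27761151] h 0.10653583197491434 355
 valve [[ 0.57597973 -0.21072881  0.13      ]] 191.0
top [ 0.5773 -0.2143] 472 0.0004 [39 42 36 41 43 36 41 42 36 36 46 34]
 slopes deg [ 0.14668986 -0.47459323] h 0.10545855782486999 579
 valve [[ 0.57743558 -0.21468371  0.13      ]] 1021.0
pos [0.5866 0.0088 0.2493] F [ 0.65 -1.19  0.05] gap 0.0869 t 9.2
turn deg (old tool) [  0.04 -14.88   0.12]
shift old axes mm [ 77.8 225.4  16.5]  new axes mm [ 79.9 225.2  -4.2]
```

View pics/c3.png

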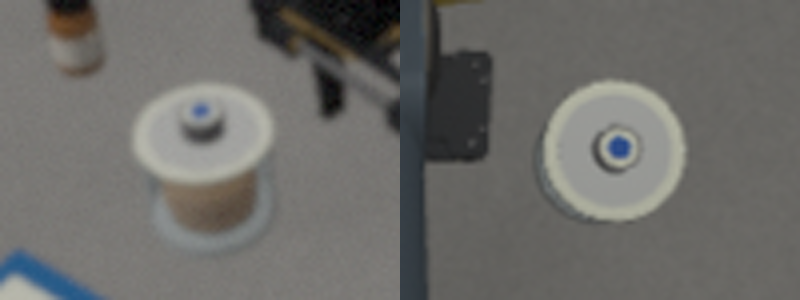

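Emit:
{"api": "carry_out", "payload": {"moves": [{"ax": 0, "ay": -7.4, "az": 0, "x": 0, "y": 0, "z": -4, "hand": 1}, {"ax": 0, "ay": -7.4, "az": 0, "x": 0, "y": 0, "z": 0, "hand": 1}, {"ax": 0, "ay": 0, "az": 0, "x": 12, "y": 35, "z": 0, "hand": 1}, {"ax": 0, "ay": 0, "az": 0, "x": 14, "y": 40, "z": 0, "hand": 1}, {"ax": 0, "ay": 0, "az": 0, "x": 14, "y": 40, "z": 0, "hand": 1}, {"ax": 0, "ay": 0, "az": 0, "x": 14, "y": 40, "z": 0, "hand": 1}, {"ax": 0, "ay": 0, "az": 0, "x": 14, "y": 40, "z": 0, "hand": 1}, {"ax": 0, "ay": 0, "az": 0, "x": 10, "y": 25, "z": 0, "hand": 1}, {"ax": 0, "ay": 0, "az": 0, "x": 0, "y": 0, "z": 0, "hand": 1}, {"ax": 0, "ay": 0, "az": 0, "x": 0, "y": 0, "z": 0, "hand": 1}]}}

```text
t: 10.2
position: [0.5231, 0.2298, 0.2329]
tcp_rot: [0.075, 2.88, -0.011]
ft_force: [0.2, -0.6, -0.7]
finger_gap: 0.087
finger_force: 0.0
```

```bash
cat > p.py <<'E'
from h import *; from rig import env
a=np.array([-.2585,.0135,.966]); P=np.array([.533,.237,.183]); g=P-.03*a
R=frame(a,[.05,1,0]); delta(env.observe(),g-.0187*a,R)
E
python3 p.py
```

```text
pos [0.5231 0.2298 0.2329] F [ 0.19 -0.59 -0.73] gap 0.087 t 10.2
turn deg (old tool) [-0.05 -0.09 -0.12]
shift old axes mm [ 3.6  7.8 99.4]  new axes mm [ 3.7  7.7 99.4]
```

Emit:
{"api": "carry_out", "payload": {"force": 40, "moves": [{"ax": 0, "ay": 0, "az": 0, "x": 3.6, "y": 7.7, "z": 0, "hand": 1}, {"ax": 0, "ay": 0, "az": 0, "x": 0, "y": 0, "z": 15, "hand": 1}, {"ax": 0, "ay": 0, "az": 0, "x": 0, "y": 0, "z": 20, "hand": 1}, {"ax": 0, "ay": 0, "az": 0, "x": 0, "y": 0, "z": 20, "hand": 1}, {"ax": 0, "ay": 0, "az": 0, "x": 0, "y": 0, "z": 20, "hand": 1}, {"ax": 0, "ay": 0, "az": 0, "x": 0, "y": 0, "z": 15, "hand": 1}, {"ax": 0, "ay": 0, "az": 0, "x": 0, "y": 0, "z": 9, "hand": 1}, {"ax": 0, "ay": 0, "az": 0, "x": 0, "y": 0, "z": 0, "hand": 1}, {"ax": 0, "ay": 0, "az": 0, "x": 0, "y": 0, "z": 0, "hand": 1}]}}

```text
t: 11.1
position: [0.5453, 0.2377, 0.1367]
tcp_rot: [0.074, 2.88, -0.009]
ft_force: [0.2, 0.8, -0.7]
finger_gap: 0.087
finger_force: 0.0
```

```bash
python3 p.py
```

```text
pos [0.5453 0.2377 0.1367] F [ 0.23  0.76 -0.65] gap 0.087 t 11.1
turn deg (old tool) [ 0.03 -0.06 -0.09]
shift old axes mm [-0.2 -1.3  0.8]  new axes mm [-0.2 -1.3  0.8]
```

Close gradually on the body.

Emit:
{"api": "carry_out", "payload": {"force": 40, "moves": [{"ax": 0, "ay": 0, "az": 0, "x": 0, "y": -1, "z": 0, "hand": 0.7}, {"ax": 0, "ay": 0, "az": 0, "x": 0, "y": 0, "z": 0, "hand": 0.55}, {"ax": 0, "ay": 0, "az": 0, "x": 0, "y": 0, "z": 0, "hand": 0.5}, {"ax": 0, "ay": 0, "az": 0, "x": 0, "y": 0, "z": 0, "hand": 0.4}, {"ax": 0, "ay": 0, "az": 0, "x": 0, "y": 0, "z": 0, "hand": 0.3}, {"ax": 0, "ay": 0, "az": 0, "x": 0, "y": 0, "z": 0, "hand": 0.3}, {"ax": 0, "ay": 0, "az": 0, "x": 0, "y": 0, "z": 0, "hand": 0.3}, {"ax": 0, "ay": 0, "az": 0, "x": 0, "y": 0, "z": 0, "hand": 0.3}]}}

```text
t: 11.9
position: [0.5447, 0.2371, 0.1361]
tcp_rot: [0.073, 2.881, -0.009]
ft_force: [0.1, -0.4, 0.8]
finger_gap: 0.0418
finger_force: 40.0
```

Gripped (41.8 mm). Draw it out along the axis.

Emit:
{"api": "carry_out", "payload": {"moves": [{"ax": 0, "ay": 0, "az": 0, "x": 0, "y": 0, "z": -4, "hand": 0.3}, {"ax": 0, "ay": 0, "az": 0, "x": 0, "y": 0, "z": -8, "hand": 0.3}, {"ax": 0, "ay": 0, "az": 0, "x": 0, "y": 0, "z": -8, "hand": 0.3}, {"ax": 0, "ay": 0, "az": 0, "x": 0, "y": 0, "z": 0, "hand": 0.3}]}}

```text
t: 12.3
position: [0.54, 0.2378, 0.1569]
tcp_rot: [0.072, 2.879, -0.007]
ft_force: [0.9, 0.0, -2.9]
finger_gap: 0.0416
finger_force: 40.0
```

Emit:
{"api": "carry_out", "payload": {"moves": [{"ax": 0, "ay": 0, "az": 0, "x": 0, "y": 0, "z": -10, "hand": 0.3}, {"ax": 0, "ay": 0, "az": 0, "x": 0, "y": 0, "z": -12, "hand": 0.3}, {"ax": 0, "ay": 0, "az": 0, "x": 0, "y": 0, "z": -12, "hand": 0.3}, {"ax": 0, "ay": 0, "az": 0, "x": 0, "y": 0, "z": -20, "hand": 0.3}, {"ax": 0, "ay": 0, "az": 0, "x": 0, "y": 0, "z": -30, "hand": 0.3}, {"ax": 0, "ay": 0, "az": 0, "x": 0, "y": 0, "z": -40, "hand": 0.3}, {"ax": 0, "ay": 0, "az": 0, "x": 0, "y": 0, "z": -30, "hand": 0.3}, {"ax": 0, "ay": 0, "az": 0, "x": 0, "y": 0, "z": 0, "hand": 0.3}, {"ax": 0, "ay": 5, "az": 0, "x": 0, "y": 0, "z": 0, "hand": 0.3}, {"ax": 0, "ay": 5, "az": 0, "x": 0, "y": 0, "z": 0, "hand": 0.3}, {"ax": 0, "ay": 5, "az": 0, "x": 0, "y": 0, "z": 0, "hand": 0.3}, {"ax": 0, "ay": 0, "az": 0, "x": 0, "y": 0, "z": 0, "hand": 0.3}]}}

```text
t: 13.5
position: [0.5021, 0.238, 0.3031]
tcp_rot: [-0.085, -3.139, 0.003]
ft_force: [-0.3, -0.1, -2.7]
finger_gap: 0.0418
finger_force: 40.0
```

```bash
cat > q.py <<'E'
from h import *; from rig import env, viewer
import pickle
o=env.observe(); S=viewer.get_image("scene"); T=viewer.get_image("top"); pickle.dump({"scene":S,"top":T},open("d4.pkl","wb"))
delta(o,[.5764,-.2123,.31],frame([0,0,1],[.05,1,0]))
# pump faces in the scene cloud near tool; cup by blue
R0=Ro.from_rotvec(o["tcp_rot"]).as_matrix(); zt=R0[:,2]; x=o["position"]
w=cloud(S); r=w-x; ax=r@zt; rad=np.linalg.norm(r-ax[...,None]*zt,axis=-1)
k=(rad<.04)&(ax>.004)&(ax<.068); Q=w[k]; rng=np.random.default_rng(0)
for _ in range(2):
    best=np.zeros(len(Q),bool)
    for i in range(500):
        A=Q[rng.choice(len(Q),3,0)]; nn=np.cross(A[1]-A[0],A[2]-A[0]); L=np.linalg.norm(nn)
        if L<1e-5: continue
        s=np.abs((Q-A[0])@nn/L)<.002
        if s.sum()>best.sum(): best=s
    B=Q[best]; c=B.mean(0); nn=np.linalg.svd(B-c)[2][2]; nn*=np.sign(nn@(-S["R"].T@S["t"]-c)); print("face",nn.round(3),"in tool",(R0.T@nn).round(3),"c tool",(R0.T@(c-x)).round(4),best.sum()); Q=Q[~best]
E
python3 q.py; python3 - <<'E'
from h import *; import pickle
d=pickle.load(open("d4.pkl","rb")); S=d["scene"]; from rig import env
x=env.observe()["position"]; u,v=pix(S,x-[0,0,.06])[0].astype(int); print(u,v)
cv2.imwrite("pics/c4.png",cv2.resize(S["frame"][max(v-60,0):v+60,u-80:u+80],(640,480),interpolation=cv2.INTER_CUBIC))
E
```

```text
pos [0.5021 0.238  0.3031] F [-0.32 -0.14 -2.65] gap 0.0418 t 13.5
turn deg (old tool) [-0.1  -0.1  -0.23]
shift old axes mm [ -98.4 -445.6   -6.4]  new axes mm [ -96.7 -446.    -6.9]
face [ 0.999 -0.034 -0.004] in tool [-1.     0.02   0.002] c tool [-0.0212  0.0032  0.0321] 178
face [ 0.087  0.996 -0.007] in tool [-0.033  0.999  0.005] c tool [-0.0047  0.0222  0.0353] 88
328 192
```

View pics/c4.png

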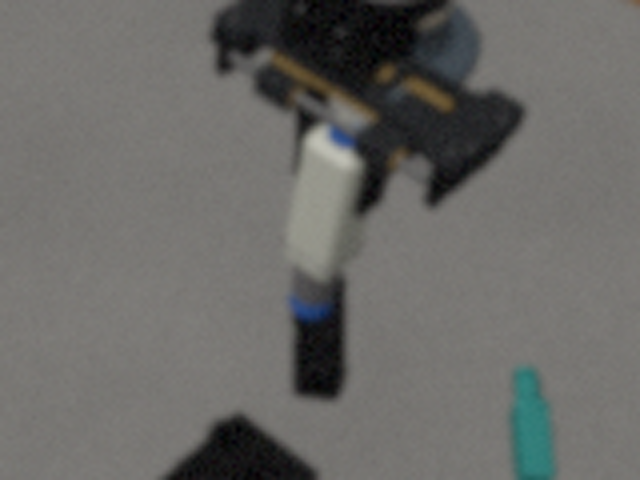

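Emit:
{"api": "carry_out", "payload": {"moves": [{"ax": 0, "ay": 0, "az": 0, "x": -5, "y": -20, "z": 0, "hand": 0.3}, {"ax": 0, "ay": 0, "az": 0, "x": -8, "y": -36, "z": 0, "hand": 0.3}, {"ax": 0, "ay": 0, "az": 0, "x": -8, "y": -38, "z": 0, "hand": 0.3}, {"ax": 0, "ay": 0, "az": 0, "x": -8, "y": -38, "z": 0, "hand": 0.3}, {"ax": 0, "ay": 0, "az": 0, "x": -8, "y": -38, "z": 0, "hand": 0.3}, {"ax": 0, "ay": 0, "az": 0, "x": -8, "y": -38, "z": 0, "hand": 0.3}, {"ax": 0, "ay": 0, "az": 0, "x": -8, "y": -38, "z": 0, "hand": 0.3}, {"ax": 0, "ay": 0, "az": 0, "x": -8, "y": -38, "z": 0, "hand": 0.3}, {"ax": 0, "ay": 0, "az": 0, "x": -8, "y": -38, "z": 0, "hand": 0.3}, {"ax": 0, "ay": 0, "az": 0, "x": -8, "y": -38, "z": 0, "hand": 0.3}, {"ax": 0, "ay": 0, "az": 0, "x": -8, "y": -38, "z": 0, "hand": 0.3}, {"ax": 0, "ay": 0, "az": 0, "x": -8, "y": -30, "z": 0, "hand": 0.3}]}}

```text
t: 14.8
position: [0.5704, -0.1946, 0.304]
tcp_rot: [-0.08, -3.139, 0.001]
ft_force: [0.3, -0.3, -1.7]
finger_gap: 0.0414
finger_force: 40.0
```

Emit:
{"api": "carry_out", "payload": {"moves": [{"ax": 0, "ay": 0, "az": 0, "x": -3, "y": -12, "z": 0, "hand": 0.3}, {"ax": 0, "ay": 0, "az": 0, "x": 0, "y": 0, "z": 0, "hand": 0.3}, {"ax": 0, "ay": 0, "az": 0, "x": 0, "y": 0, "z": 0, "hand": 0.3}, {"ax": 0, "ay": 0, "az": 0, "x": 0, "y": 0, "z": 0, "hand": 0.3}]}}

```text
t: 15.2
position: [0.574, -0.2023, 0.304]
tcp_rot: [-0.074, -3.139, -0.003]
ft_force: [0.3, 0.2, -1.5]
finger_gap: 0.0421
finger_force: 40.0
```

```bash
python3 q.py
```

```text
pos [ 0.574  -0.2023  0.304 ] F [ 0.28  0.17 -1.53] gap 0.0421 t 15.2
turn deg (old tool) [ 0.09 -0.1   0.17]
shift old axes mm [-2.9 -9.8 -6.1]  new axes mm [-2.9 -9.8 -6. ]
face [ 0.071  0.997 -0.001] in tool [-0.024  1.     0.003] c tool [-0.0014  0.022   0.0351] 128
face [ 1.    -0.019 -0.005] in tool [-1.     0.028  0.003] c tool [-0.0201  0.0035  0.0334] 88
```

Emit:
{"api": "carry_out", "payload": {"moves": [{"ax": 0, "ay": 0, "az": 0, "x": -3.8, "y": -9.8, "z": 0, "hand": 0.3}, {"ax": 0, "ay": 0, "az": 0, "x": 0, "y": 0, "z": 10, "hand": 0.3}, {"ax": 0, "ay": 0, "az": 0, "x": 0, "y": 0, "z": 15, "hand": 0.3}, {"ax": 0, "ay": 0, "az": 0, "x": 0, "y": 0, "z": 12, "hand": 0.3}, {"ax": 0, "ay": 0, "az": 0, "x": 0, "y": 0, "z": 5, "hand": 0.3}, {"ax": 0, "ay": 0, "az": 0, "x": 0, "y": 0, "z": 0, "hand": 0.3}, {"ax": 0, "ay": 0, "az": 0, "x": 0, "y": 0, "z": 0, "hand": 0.3}]}}

```text
t: 16.0
position: [0.5773, -0.2151, 0.2623]
tcp_rot: [-0.079, -3.139, 0.0]
ft_force: [-0.6, -0.5, -2.9]
finger_gap: 0.0415
finger_force: 40.0
```

```bash
python3 q.py; python3 - <<'E'
from h import *; import pickle
d=pickle.load(open("d4.pkl","rb"))
L=[]
for n in d:
    u,v=pix(d[n],[.577,-.211,.14])[0].astype(int); L.append(cv2.resize(d[n]["frame"][v-30:v+30,u-30:u+30],(400,400),interpolation=cv2.INTER_CUBIC)); print(u-30,v-30)
cv2.imwrite("pics/c5.png",np.hstack(L))
E
```

```text
pos [ 0.5773 -0.2151  0.2623] F [-0.61 -0.47 -2.9 ] gap 0.0415 t 16.0
turn deg (old tool) [-0.01 -0.07 -0.03]
shift old axes mm [  1.1   2.8 -47.7]  new axes mm [  1.    2.8 -47.7]
face [0.058 0.998 0.005] in tool [-0.007  1.    -0.005] c tool [-0.0017  0.0219  0.0352] 118
face [ 0.998 -0.066 -0.01 ] in tool [-1.    -0.015  0.009] c tool [-0.0204  0.0029  0.0339] 78
176 129
285 147
```

View pics/c5.png

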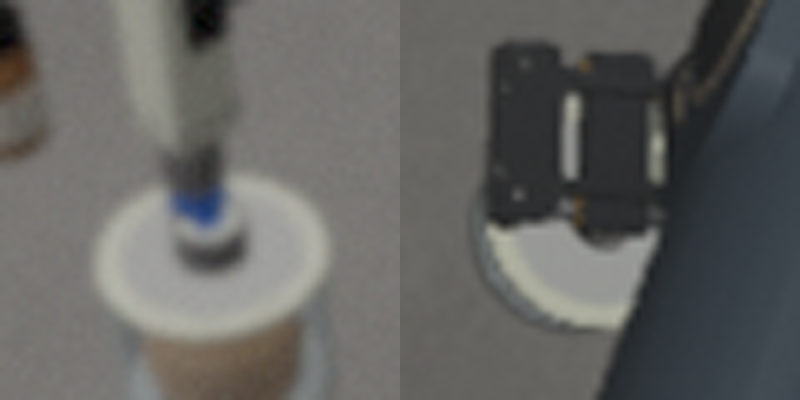

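Emit:
{"api": "carry_out", "payload": {"moves": [{"ax": 0, "ay": 0, "az": 0, "x": 0, "y": 2.6, "z": 0, "hand": 0.3}, {"ax": 0, "ay": 0, "az": 0, "x": 0, "y": 0, "z": 4, "hand": 0.3}, {"ax": 0, "ay": 0, "az": 0, "x": 0, "y": 0, "z": 4, "hand": 0.3}, {"ax": 0, "ay": 0, "az": 0, "x": 0, "y": 0, "z": 0, "hand": 0.3}, {"ax": 0, "ay": 0, "az": 0, "x": 0, "y": 0, "z": 0, "hand": 0.3}]}}

```text
t: 16.6
position: [0.577, -0.2124, 0.2538]
tcp_rot: [-0.079, -3.138, -0.0]
ft_force: [0.1, -0.1, -2.2]
finger_gap: 0.0418
finger_force: 40.0
```

```bash
python3 q.py; python3 - <<'E'
from h import *; import pickle
S=pickle.load(open("d4.pkl","rb"))["scene"]; w=cloud(S)
# nose/cup vs knob lateral columns in the scene picture
f=S["frame"].astype(int); u,v=pix(S,[.5764,-.2123,.135])[0].astype(int)
W=np.clip(f[v-12:v+12,u-14:u+14,0]-f[v-12:v+12,u-14:u+14,2]-35,0,None)
print("cup blue u,v",(W.sum(0)*np.arange(u-14,u+14)).sum()/W.sum(),(W.sum(1)*np.arange(v-12,v+12)).sum()/W.sum(),"expected axis u", pix(S,[[.5764,-.2123,.13],[.5764,-.2123,.14],[.5764,-.2123,.146]]), *circ(S,[.577,-.211],.106,.062,lo=15,hi=30)[:3])
E
```

```text
pos [ 0.577  -0.2124  0.2538] F [ 0.09 -0.12 -2.22] gap 0.0418 t 16.6
turn deg (old tool) [ 0.01 -0.13 -0.03]
shift old axes mm [  0.7   0.  -56.2]  new axes mm [  0.6   0.  -56.2]
face [ 0.051  0.999 -0.015] in tool [-0.     1.     0.015] c tool [-0.0016  0.0218  0.0362] 104
face [ 1.    -0.027  0.008] in tool [-1.     0.023 -0.01 ] c tool [-0.0203  0.0034  0.0334] 77
cup blue u,v 205.51980198019803 161.43564356435644 expected axis u [[206.31096099 161.05006963]
 [206.01829119 158.95153107]
 [205.84102725 157.68049039]] [ 0.5787 -0.2087] 292 0.0009
```

Emit:
{"api": "carry_out", "payload": {"moves": [{"ax": 0, "ay": 0, "az": 0, "x": 0, "y": 0, "z": 1.5, "hand": 0.3}, {"ax": 0, "ay": 0, "az": 0, "x": 0, "y": 0, "z": 1.5, "hand": 0.3}, {"ax": 0, "ay": 0, "az": 0, "x": 0, "y": 0, "z": 1.5, "hand": 0.3}, {"ax": 0, "ay": 0, "az": 0, "x": 0, "y": 0, "z": 0, "hand": 0.3}, {"ax": 0, "ay": 0, "az": 0, "x": 0, "y": 0, "z": 0, "hand": 0.3}]}}

```text
t: 17.2
position: [0.5771, -0.2124, 0.2495]
tcp_rot: [-0.079, -3.139, -0.0]
ft_force: [0.4, 0.0, -2.9]
finger_gap: 0.0415
finger_force: 40.0
```

Emit:
{"api": "carry_out", "payload": {"moves": [{"ax": 0, "ay": 0, "az": 0, "x": 0, "y": 0, "z": 1, "hand": 0.3}, {"ax": 0, "ay": 0, "az": 0, "x": 0, "y": 0, "z": 1, "hand": 0.3}, {"ax": 0, "ay": 0, "az": 0, "x": 0, "y": 0, "z": 0, "hand": 0.3}, {"ax": 0, "ay": 0, "az": 0, "x": 0, "y": 0, "z": 0, "hand": 0.3}]}}

```text
t: 17.6
position: [0.5773, -0.2125, 0.2478]
tcp_rot: [-0.079, -3.139, -0.0]
ft_force: [0.3, -0.0, -1.1]
finger_gap: 0.0419
finger_force: 40.0
```

Emit:
{"api": "carry_out", "payload": {"moves": [{"ax": 0, "ay": 0, "az": 0, "x": 0, "y": 0, "z": 1, "hand": 0.3}, {"ax": 0, "ay": 0, "az": 0, "x": 0, "y": 0, "z": 1, "hand": 0.3}, {"ax": 0, "ay": 0, "az": 0, "x": 0, "y": 0, "z": 0, "hand": 0.3}, {"ax": 0, "ay": 0, "az": 0, "x": 0, "y": 0, "z": 0, "hand": 0.3}]}}

```text
t: 18.0
position: [0.5773, -0.2125, 0.2459]
tcp_rot: [-0.079, -3.139, -0.0]
ft_force: [-0.4, -0.0, 1.6]
finger_gap: 0.0419
finger_force: 40.0
```

Emit:
{"api": "carry_out", "payload": {"moves": [{"ax": 0, "ay": 0, "az": 0, "x": 0, "y": 0, "z": 1, "hand": 0.3}, {"ax": 0, "ay": 0, "az": 0, "x": 0, "y": 0, "z": 0.8, "hand": 0.3}, {"ax": 0, "ay": 0, "az": 0, "x": 0, "y": 0, "z": 0, "hand": 0.3}, {"ax": 0, "ay": 0, "az": 0, "x": 0, "y": 0, "z": 0, "hand": 0.3}]}}

```text
t: 18.4
position: [0.5773, -0.2124, 0.244]
tcp_rot: [-0.079, -3.139, -0.0]
ft_force: [0.1, 0.2, 3.0]
finger_gap: 0.0418
finger_force: 40.0
```

```bash
cat > f.py <<'E'
from rig import env, viewer
import numpy as np
F=[]
for i in range(12):
    viewer.get_image("scene"); o=env.observe(); F.append(np.r_[o["ft_force"],o["position"]])
print(np.mean(F,0).round(4),np.std(F,0).round(4),o["t"],o["finger_gap"],o["finger_force"])
E
python3 f.py
```

```text
[-0.0525  0.0382  2.5404  0.5773 -0.2125  0.2439] [7.386e-01 4.722e-01 4.663e-01 0.000e+00 0.000e+00 1.000e-04] 19.0 0.04193139925526003 39.97572101186961
```

Emit:
{"api": "carry_out", "payload": {"moves": [{"ax": 0, "ay": 0, "az": 0, "x": 0, "y": 0, "z": 0.9, "hand": 0.3}, {"ax": 0, "ay": 0, "az": 0, "x": 0, "y": 0, "z": 0, "hand": 0.3}, {"ax": 0, "ay": 0, "az": 0, "x": 0, "y": 0, "z": 0, "hand": 0.3}, {"ax": 0, "ay": 0, "az": 0, "x": 0, "y": 0, "z": 0, "hand": 0.3}]}}

```text
t: 19.4
position: [0.5773, -0.2124, 0.243]
tcp_rot: [-0.079, -3.139, -0.0]
ft_force: [-0.0, -0.8, 3.9]
finger_gap: 0.0417
finger_force: 40.0
```

```bash
python3 f.py; python3 q.py; python3 - <<'E'
from h import *; import pickle
d=pickle.load(open("d4.pkl","rb")); d0=pickle.load(open("d3.pkl","rb"))
S=d["scene"]; u,v=pix(S,[.577,-.211,.11])[0].astype(int)
cv2.imwrite("pics/c6.png",np.hstack([cv2.resize(S["frame"][v-40:v+40,u-40:u+40],(390,390),interpolation=cv2.INTER_CUBIC),cv2.resize(S["frame"],None,fx=.8,fy=.8)[:,:410].copy()[0:307]] if 0 else [cv2.resize(S["frame"][v-40:v+40,u-40:u+40],(390,390),interpolation=cv2.INTER_CUBIC),cv2.resize(S["frame"][120:350,140:410],(410,390))]))
E
```

```text
[ 0.6035 -0.0144  3.546   0.5772 -0.2125  0.2429] [0.3857 0.5336 0.4414 0.     0.     0.    ] 20.0 0.04201716591336038 39.97577936388552
pos [ 0.5772 -0.2124  0.2429] F [0.88 0.13 3.71] gap 0.042 t 20.0
turn deg (old tool) [ 0.   -0.08 -0.03]
shift old axes mm [  0.9   0.1 -67.1]  new axes mm [  0.8   0.1 -67.1]
face [ 0.038  0.999 -0.01 ] in tool [0.012 1.    0.01 ] c tool [-0.0018  0.0223  0.0351] 99
face [ 0.999 -0.044  0.005] in tool [-1.     0.007 -0.007] c tool [-0.0205  0.004   0.0333] 77
```

View pics/c6.png

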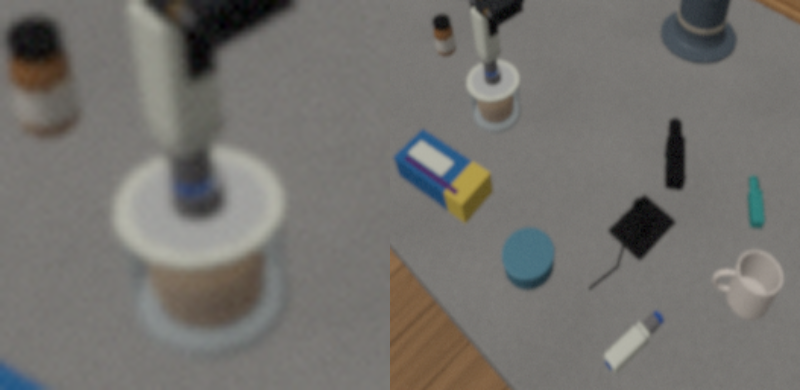

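The cup sits centred on the knob (at about 193,190 in the left crop) with the pump upright. The lid is level and the bystanders are undisturbed. Net push is 3.55 + 2.45 = 6.0 N, so I'm handing in.

```bash
python3 -c "
from rig import workorder
print(workorder.close_job())"
```

```text
the job is handed in; nothing more can be done
None
```

The lid is level and fully home on the canister and released. The pump is held upright with its cup over the blue valve at about 6 N, and the job was handed in at about 20 s; the hand-in returned no verdict.

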